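# Set a filtration manifold for its one funnel and close the vent

### The arm

A 6-joint arm with a two-finger parallel gripper is mounted at the origin on a cart in front of the work surface, level with it; the furniture and walls round the work are solid. World frame = base frame: x ahead of the robot, y to its left, z up, the work surface at z = 0. Lengths are in m, angles in rad, forces in N, time in s.
With the tool pointing down it reaches from about 0.325 to 0.875 m from the base axis. Payload 4.4 kg.
Tool frame: the origin (TCP) lies midway between the tips of the shut fingers; the grasp point (between the pads) lies 19 mm behind it; z points along the fingers, y is the line along which they close (so a half turn about z gives the same grasp; the last joint's range is limited). The gripper opens to 85 mm and grips with 20 to 120 N. Pads are 22 mm wide; open, the fingers measure 114 mm over their backs; the gripper's body (76 mm by 85 mm) begins 54 mm behind the grasp point. The pads swing forward as they close: fully open they stand 13 mm farther back than shut.
Start: joints at [0.977, 0.207, 1.542, -0, 1.393, -0.15], TCP at [0.247, 0.519, 0.231] pointing down, gripper open.
Joint ranges: [-2.73, 2.73], [-0.86, 2.22], [0.23, 2.46], [-1.11, 4.25], [0.08, 2.63], [-2.82, 2.82]. Speed limits (rad/s): [2.79, 2.79, 3.14, 3.14, 3.14, 3.14].

### API

Orientations are given as a unit quaternion [w, x, y, z].
In Python, from rig import robot, imaging, ticket gives the robot as it stands. The module is installed in compiled form; this text tells all that it offers.
- The arm moves only by the tool move_arm, never from a script. Its argument "motion" is text: rows parted by semicolons, each of 7 numbers parted by spaces: the closure, from 0 (fully open) to 1 (shut), then the shift along the tool's x, y, z in mm, then the turn, a rotation vector about the tool's x, y, z in rad. In form: jaw dx dy dz rx ry rz; .... A call has 1 to 8 rows; each row shifts and turns the commanded pose from where the row before left it, along the tool's axes as they then stand; what a row does not reach is not made up. A row lasts 1/8 s, in which the tool goes at most 62.5 mm and 10.7 degrees, less where a joint would pass 70% of its speed; a pose out of reach is approached as far as the arm can. A call is refused whole if a number of a shift passes 62.5 or a number of a turn 0.188, either way. A call with a gripper value outside its range is refused whole. The fingers move at their own pace and stop on an object; "force" is the grip in N (left out, the last holds). Time passes only in rows, so rows that do not move let the fingers close. It gives the time, the measured TCP pose, the force, the opening and the grip force at its end, in the units of the state.
- robot.state(): the state, without advancing time (a new reading comes with each control period).
- imaging.snapshot(name): name is "scene" or "side" or "wrist"; returns the picture (480x640x3 uint8, red, green, blue); there is no depth.
- imaging.camera_params(name): a dict with "fovy" (degrees; the focal length in pixels is half the picture's height over the tangent of half this angle, whatever the lens; pixels are square), "cx", "cy" (the principal point, pixels), "distortion" ([k1, k2, p1, p2, k3] as OpenCV has them; the pictures are not rectified), "R" (3x3) and "t" (3): a world point X has camera coordinates R X + t; the wrist camera has in their place "hand_eye" (4x4, takes a point from camera to tool coordinates, whose origin is the TCP and whose axes are the flange's). Camera axes: x right, y down, z forward; pixel columns grow to the right and rows downward; lengths in m; the calibration is good to about 2 mm. A picture is of the moment at which its call begins: read the wrist's pose just before it. camera_params takes no time and is no camera call.
- ticket.close_job(): hands the job in; it is judged then, once.
The state is a dict: "time_s": time; "joint_pos": joint angles; "qvel": joint speeds; "joint_torque": joint torques, N m; "eef_pos": TCP position; "orientation": TCP orientation; "ft_force": force on the tool from outside, world axes, zero at the start; "ft_torque": the same for the moment, N m; "grip_width": finger opening in m; "grip_force": force on a finger pad.
Only numpy, scipy, OpenCV 4.12 (cv2) and the standard library are available. Lean on these libraries where they do the work, as an engineer would, in place of code of your own. Each camera call takes 0.05 s, during which the arm holds its last target. There are 200 camera calls.

### The job

Make the free-standing filtration manifold on its steel base plate (not the one by the wall) ready to draw through the one funnel standing on it. With a finger, push the valve lever in front of the funnel fully open, in line with the header pipe, and the levers of the two stations under lids fully shut, square out to the front; only then, so that the vacuum comes on last, push the spokes of the four-armed vent wheel round clockwise until it is closed against its stop. Leave the funnel and lids seated as they are, pick nothing up, and do not disturb the things lying around.

Things in the scene. Friction and masses are not known exactly. Their poses are not given: they have to be found in the camera images.
- manifold: Fixed steel manifold on a 160 x 393 mm plate. Header pipe along its y, its axis 42 mm high; three lever valves and, at the right end, the vent valve on the pipe; three funnel seats behind. Origin on the worktop under the pipe; x points from the front back to the seats, y left along the pipe, z up. Valve bodies 34 mm square, 64 mm high, stem nuts 23 mm wide to 73 mm; the pipe's top is at 55 mm.
- lever_left (a joint): Quarter-turn lever of the left station: bar with a black grip 13 mm thick, reaching 61 mm from its pivot, level, 87 mm above the worktop. 0 = shut: square out to the manifold's front (-x). Opens anticlockwise from above; 1.57 = open: in line with the pipe, pointing to the manifold's -y (right). Hard stops at both ends; about 2 N moves it, and it stays where left.
- lever_mid (a joint): Quarter-turn lever of the middle station: bar with a black grip 13 mm thick, reaching 61 mm from its pivot, level, 87 mm above the worktop. 0 = shut: square out to the manifold's front (-x). Opens anticlockwise from above; 1.57 = open: in line with the pipe, pointing to the manifold's -y (right). Hard stops at both ends; about 2 N moves it, and it stays where left.
- lever_right (a joint): Quarter-turn lever of the right station: bar with a black grip 13 mm thick, reaching 61 mm from its pivot, level, 87 mm above the worktop. 0 = shut: square out to the manifold's front (-x). Opens anticlockwise from above; 1.57 = open: in line with the pipe, pointing to the manifold's -y (right). Hard stops at both ends; about 2 N moves it, and it stays where left.
- vent_wheel (a joint): Vent valve's four-armed wheel (no rim), vertical axis: arms 10 mm thick with 15 mm ball ends reaching 48 mm from the axis, their middle 87 mm above the worktop. 0 = closed, hard stop; grows anticlockwise from above as it opens. At 0 the arms lie along the manifold's x and y; at q they are turned by q. About 2 N at the arms turns it; it stays where left.
- pivot_left (a point): Axis of the left valve lever at the lever's middle height (87 mm above the worktop)
- pivot_mid (a point): Axis of the middle valve lever at the lever's middle height (87 mm above the worktop)
- pivot_right (a point): Axis of the right valve lever at the lever's middle height (87 mm above the worktop)
- vent_hub (a point): Axis of the vent wheel at the middle height of its arms (87 mm above the worktop)
- seat_left (a point): Centre of the rim of the left funnel seat, a round cup 56 mm wide, its rim 66 mm above the worktop, 85 mm behind the left lever's pivot
- seat_mid (a point): Centre of the rim of the middle funnel seat, a round cup 56 mm wide, its rim 66 mm above the worktop, 85 mm behind the middle lever's pivot
- seat_right (a point): Centre of the rim of the right funnel seat, a round cup 56 mm wide, its rim 66 mm above the worktop, 85 mm behind the right lever's pivot
- funnel: Loose steel filter funnel, 75 mm wide, 151 mm high, standing in one of the three seats (which one varies), its top about 201 mm above the worktop; the wide cup begins about 133 mm above the worktop, below it a narrow stem and blue seal. Origin at its foot, within 3 mm of its axis.
- lid_a: Loose steel lid, a disc 73 mm wide and 8 mm thick with a knob on top, 26 mm high in all, lying on the rim of a seat not in use. Origin at the centre of its underside.
- lid_b: The other lid, alike, on the other seat not in use. Origin at the centre of its underside.
- tweezers: Bystander: flat steel forceps, 114 mm long, lying in front of the manifold. Origin at its middle, underside.
- dish: Bystander: a single Petri dish 54 mm wide, 11 mm high, in front of the manifold. Origin under its centre.
- petri_1: Bystander: lower of two stacked Petri dishes, 57 mm wide, 12 mm high each, at the left. Origin under its centre.
- petri_2: Bystander: upper of the two stacked Petri dishes. Origin under its centre.
- pipette_filler: Bystander: green pipette filler, 138 mm long, 29 mm high, lying at the front left. Origin at its middle, underside.

How it is judged:
By the outcome, as a careful person would: the job done as asked, in the order asked, and still so for the second after the job is handed in, with the robot touching nothing.
It also fails if it takes over 58 s, if anything falls off the work surface, if the arm or the gripper's body presses on something with over 40 N, if the wrist force passes 120 N, or if a joint passes its speed limit or range.

## Working session

There is one attempt and no reset: what is moved stays moved. The work goes in short steps, Python scripts to look and compute and a tool call to move; the robot and the scene stay as the last step left them, time stands still between calls to the robot, and variables do not carry over. Pictures are saved under pics/ and viewed, at most 10 in all, crops included, and the job is handed in when it is done.

Besides the shell and the picture viewer there is one more tool, called by a JSON object that holds its "api" and its "payload". move_arm: Moves the arm, as the interface text tells. Its arguments: {"type":"object","properties":{"motion":{"type":"string"},"force":{"type":"number"}},"required":["motion"]}

```bash
mkdir -p pics
cat > h.py <<'E'
import numpy as np, cv2
from rig import robot, imaging, ticket
def K(p):
    f=240/np.tan(np.radians(p['fovy'])/2); return np.array([[f,0,p['cx']],[0,f,p['cy']],[0,0,1]])
def ray(p,uv,R,t):
    n=cv2.undistortPoints(np.array([[uv]],float),K(p),np.array(p['distortion']))[0,0]
    R=np.array(R);t=np.array(t); return -R.T@t, R.T@np.array([n[0],n[1],1])
def onplane(p,uv,z,R=None,t=None):
    if R is None:R,t=p['R'],p['t']
    c,d=ray(p,uv,R,t); return c+d*(z-c[2])/d[2]
def proj(p,X,R=None,t=None):
    if R is None:R,t=p['R'],p['t']
    return cv2.projectPoints(np.array(X,float).reshape(-1,3),cv2.Rodrigues(np.array(R,float))[0],np.array(t,float),K(p),np.array(p['distortion']))[0][:,0]
def snap(n,f):
    im=imaging.snapshot(n); cv2.imwrite('pics/'+f,im[...,::-1]); return im
E
python3 - <<'E'
from h import *
for n in ('scene','side'):
    snap(n,n+'1.png'); p=imaging.camera_params(n); c=-np.array(p['R']).T@p['t']; print(n,p['fovy'],c.round(3))
s=robot.state();print(s['time_s'],s['orientation'],s['eef_pos'])
E
```

```text
scene 44.75412079364772 [-0.058  0.921  1.108]
side 42.02974949103125 [ 0.298 -0.684  0.651]
0.1 [-3.80619527e-04  2.20098339e-01  9.75477091e-01 -1.01095628e-03] [0.24651187 0.51868796 0.23019533]
```

View pics/scene1.png

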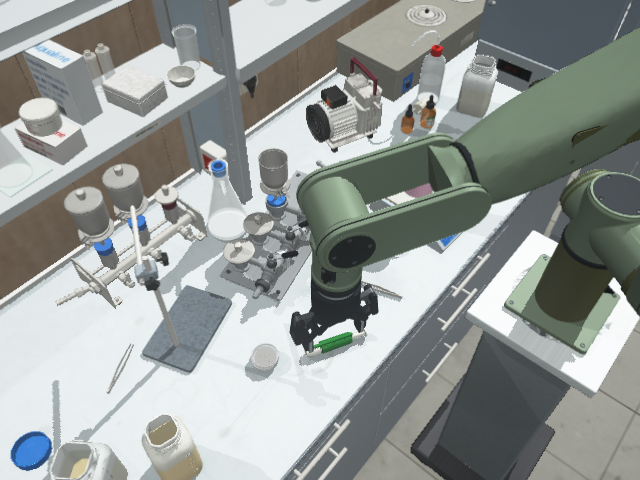

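View pics/side1.png

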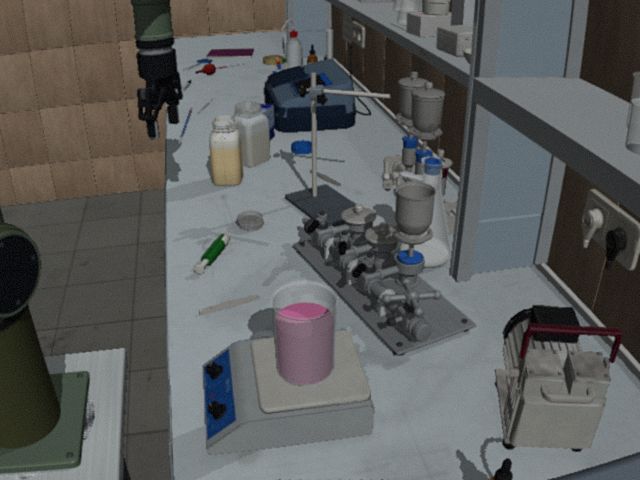

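The manifold runs diagonally, with the funnel on the right seat (side view about 415,205), lids on the left and middle seats (357,213 and 380,233), and the vent wheel near (415,300). In the scene view the arm hides its right end. I'll zoom in next.

Run:
```python
from h import *
a=cv2.imread('pics/side1.png')[180:370,280:490]; cv2.imwrite('pics/side_c.png',cv2.resize(a,None,fx=3.15,fy=3.15,interpolation=cv2.INTER_CUBIC))
p=imaging.camera_params('side')
for uv in [(397,352),(473,324),(295,245)]: print(uv,onplane(p,uv,0.008).round(4))
p=imaging.camera_params('scene')
for uv in [(222,270),(281,299)]: print(uv,onplane(p,uv,0.008).round(4))
```

```text
(397, 352) [0.5837 0.0458 0.008 ]
(473, 324) [0.7342 0.0853 0.008 ]
(295, 245) [0.4879 0.4199 0.008 ]
(222, 270) [0.6437 0.4393 0.008 ]
(281, 299) [0.4829 0.4098 0.008 ]
```

View pics/side_c.png

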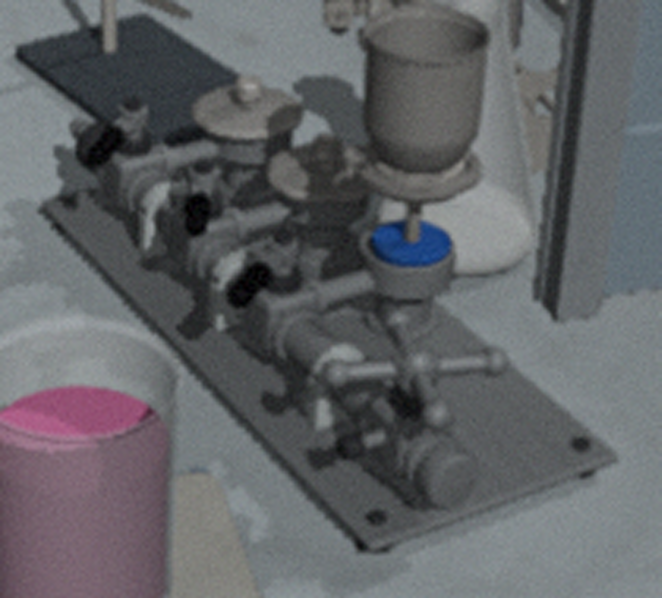

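The crop shows three black grips at crop (100,143), (197,213) and (250,285), and vent balls at (333,374), (495,360), (397,315) and (437,413). The lid knobs are at (247,90) and (325,155).

Run:
```python
from h import *
p=imaging.camera_params('side')
yaw=0.258;R=np.array([[np.cos(yaw),-np.sin(yaw)],[np.sin(yaw),np.cos(yaw)]])
def C(u,v): return (280+u/3.15,180+v/3.15)
pts=dict(gL=(100,143,.087),gM=(197,213,.087),gR=(250,285,.087),b1=(333,374,.087),b2=(495,360,.087),b3=(397,315,.087),b4=(437,413,.087),kL=(247,90,.089),kM=(325,155,.089),nL=(135,108,.095),nM=(205,175,.095),nR=(285,240,.095),c0=(362,545,.008),c1=(612,455,.008),c2=(42,205,.008))
h=sum(onplane(p,C(*pts[k][:2]),.087)for k in('b1','b2','b3','b4'))/4
print('hub',h)
for k,(u,v,z) in pts.items():
    X=onplane(p,C(u,v),z); print(k,X.round(4),'rel hub, manifold axes mm',(1e3*R.T@(X-h)[:2]).round(1))
```

```text
hub [0.6159712  0.08326618 0.087     ]
gL [0.5097 0.3513 0.087 ] rel hub, manifold axes mm [-34.4 286.3]
gM [0.5461 0.2559 0.087 ] rel hub, manifold axes mm [-23.5 184.7]
gR [0.5548 0.1749 0.087 ] rel hub, manifold axes mm [-35.8 104.2]
b1 [0.5728 0.085  0.087 ] rel hub, manifold axes mm [-41.3  12.7]
b2 [0.6569 0.0777 0.087 ] rel hub, manifold axes mm [ 38.2 -15.8]
b3 [0.622 0.129 0.087] rel hub, manifold axes mm [17.5 42.6]
b4 [0.6122 0.0414 0.087 ] rel hub, manifold axes mm [-14.4 -39.5]
kL [0.6151 0.3967 0.089 ] rel hub, manifold axes mm [ 79.1 303.3]
kM [0.6372 0.3023 0.089 ] rel hub, manifold axes mm [ 76.4 206.4]
nL [0.5373 0.3768 0.095 ] rel hub, manifold axes mm [ -1.1 303.9]
nM [0.558  0.2842 0.095 ] rel hub, manifold axes mm [ -4.7 209. ]
nR [0.5824 0.203  0.095 ] rel hub, manifold axes mm [ -1.9 124.4]
c0 [0.5797 0.0441 0.008 ] rel hub, manifold axes mm [-45.1 -28.6]
c1 [0.7358 0.0835 0.008 ] rel hub, manifold axes mm [116.  -30.3]
c2 [0.4845 0.4204 0.008 ] rel hub, manifold axes mm [-41.1 359.5]
```

{"api": "move_arm", "payload": {"motion": "1 0 0 0 0 0 -0.176; 1 0 0 0 0 0 -0.176; 1 0 0 0 0 0 -0.176; 1 0 0 0 0 0 -0.174", "force": 40}}

```text
time_s: 0.6
eef_pos: [0.2466, 0.5189, 0.2305]
orientation: [-0.0, -0.132, 0.991, -0.001]
ft_force: [-0.3, -0.1, 0.5]
grip_width: 0.0124
grip_force: 0.0
```

```bash
cat >> h.py <<'E'
from scipy.spatial.transform import Rotation as Ro
def Rt(s): q=s['orientation']; return Ro.from_quat([q[1],q[2],q[3],q[0]]).as_matrix()
HUB=np.array([.616,.083]);YAW=.258
def Rm(): return np.array([[np.cos(YAW),-np.sin(YAW)],[np.sin(YAW),np.cos(YAW)]])
def w(mx,my,z): return np.r_[HUB+Rm()@np.array([mx,my])/1e3,z/1e3]   # manifold mm rel. hub -> world
def m(X): return np.r_[Rm().T@(np.array(X)[:2]-HUB),X[2]]*1e3
def go(*a):
    s=robot.state(); print('shift',(Rt(s).T@(w(*a)-s['eef_pos'])*1e3).round(1),'now',m(s['eef_pos']).round(1))
E
python3 - <<'E'
from h import *
s=robot.state(); print(s['eef_pos'],Rt(s).round(3),s['grip_width'])
go(-110,205,290)
p=imaging.camera_params('wrist');print(np.array(p['hand_eye']).round(3),p['fovy'])
p=imaging.camera_params('scene');print('rod',onplane(p,(177,345),.01))
E
```

```text
[0.24661225 0.51888712 0.23054501] [[-0.965 -0.261 -0.001]
 [-0.261  0.965 -0.001]
 [ 0.001 -0.001 -1.   ]] 0.012386757610830716
shift [-134.  -311.6  -59.3] now [-245.9  515.7  230.5]
[[ 0.    -0.947 -0.321  0.083]
 [ 1.     0.     0.     0.   ]
 [-0.    -0.321  0.947 -0.143]
 [ 0.     0.     0.     1.   ]] 66.9856960949114
rod [0.57065519 0.63881094 0.01      ]
```

{"api": "move_arm", "payload": {"motion": "1 -22 -52 -10 0 0 0;1 -22 -52 -10 0 0 0;1 -22 -52 -10 0 0 0;1 -22 -52 -10 0 0 0;1 -22 -52 -10 0 0 0;1 -24 -52 -10 0 0 0; 1 0 0 0 0 0 0; 1 0 0 0 0 0 0"}}

```text
time_s: 1.6
eef_pos: [0.4556, 0.2518, 0.2906]
orientation: [-0.001, -0.128, 0.992, 0.0]
ft_force: [-0.7, -0.0, 0.6]
grip_width: -0.0001
grip_force: 0.0
```

Run:
```python
from h import *
go(-110,205,290)
snap('wrist','w1.png')
```

```text
shift [-2.   0.8  0.6] now [-112.   204.2  290.6]
```

View pics/w1.png

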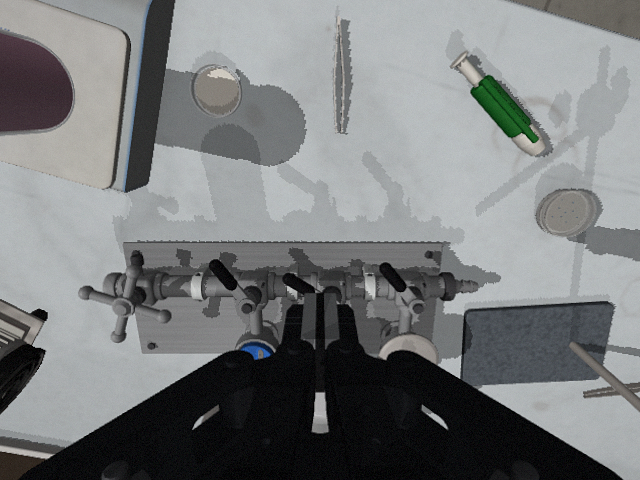

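The wrist view shows the vent hub at (125,306) with balls at (84,294), (134,258), (165,317) and (118,338). All three levers are about half open: R from pivot (248,297) to tip (214,265), M tip (288,280), and L from pivot (417,302) to tip (383,267). The balance and beaker are at upper left.

```bash
cat >> h.py <<'E'
def wcam():
    s=robot.state(); p=imaging.camera_params('wrist'); H=np.array(p['hand_eye']); Rw=Rt(s)@H[:3,:3]; c=s['eef_pos']+Rt(s)@H[:3,3]
    return p,Rw.T,-Rw.T@c
E
python3 - <<'E'
from h import *
p,R,t=wcam()
for k,u,v,z in [('hub',125,306,87),('b',84,294,87),('b',134,258,87),('b',165,317,87),('b',118,338,87),('pR',248,306,95),('pR_b',249,298,87),('tR',214,265,87),('pL',416,306,95),('pL_b',415,299,87),('tL',383,267,87),('tM',288,280,87),('pl',124,242,8),('pl',447,242,8),('pl',142,353,8),('bal',127,190,50),('dish',217,90,10),('twz',341,132,3),('beaker',73,95,120)]:
    X=onplane(p,(u,v),z/1e3,R,t); print(k,m(X).round(1),X.round(3))
E
```

```text
hub [-1.  -3.1 87. ] [0.616 0.08  0.087]
b [-15.5 -43.4  87. ] [0.612 0.037 0.087]
b [-56.3  15.2  87. ] [0.558 0.083 0.087]
b [12.5 37.5 87. ] [0.619 0.122 0.087]
b [ 38.6 -17.3  87. ] [0.658 0.076 0.087]
pR [ -5.2 129.8  95. ] [0.578 0.207 0.095]
pR_b [-10.3 129.6  87. ] [0.573 0.206 0.087]
tR [-48.5  95.8  87. ] [0.545 0.163 0.087]
pL [ -5.4 306.3  95. ] [0.533 0.378 0.095]
pL_b [ -9.4 306.9  87. ] [0.529 0.377 0.087]
tL [-46.4 270.7  87. ] [0.502 0.333 0.087]
tM [-31.4 171.8  87. ] [0.542 0.241 0.087]
pl [-45.8 -36.8   8. ] [0.581 0.036 0.008]
pl [-46.2 363.1   8. ] [0.479 0.422 0.008]
pl [116.1 -39.3   8. ] [0.738 0.075 0.008]
bal [-119.2    0.2   50. ] [0.501 0.053 0.05 ]
dish [-220.5   94.1   10. ] [0.379 0.118 0.01 ]
twz [-177.2  229.2    3. ] [0.386 0.259 0.003]
beaker [-209.3    8.3  120. ] [0.411 0.038 0.12 ]
```

{"api": "move_arm", "payload": {"motion": "1 0 0 0 0 -0.12 0;1 0 0 0 0 -0.12 0; 1 0 0 0 0 0 0"}}

```text
time_s: 2.02
eef_pos: [0.4529, 0.2527, 0.29]
orientation: [0.117, -0.129, 0.985, 0.015]
ft_force: [-0.3, -0.2, 0.3]
grip_width: 0.0
grip_force: 0.0
```

Run:
```python
from h import *
go(-55,124,130); s=robot.state(); print(Rt(s).round(2)); print('per-mm: mx->',(Rt(s).T@np.r_[Rm()@[1,0],0]).round(3),'my->',(Rt(s).T@np.r_[Rm()@[0,1],0]).round(3),'z->',(Rt(s).T@[0,0,1]).round(3))
```

```text
shift [-19.9 -82.  169.4] now [-114.4  205.7  290. ]
[[-0.94 -0.26  0.23]
 [-0.25  0.97  0.06]
 [-0.23  0.   -0.97]]
per-mm: mx-> [-0.972 -0.004  0.235] my-> [-0.003  1.     0.001] z-> [-0.235  0.    -0.972]
```

{"api": "move_arm", "payload": {"motion": "1 -6.6 -27.3 56.5 0 0 0;1 -6.6 -27.3 56.5 0 0 0;1 -6.6 -27.3 56.5 0 0 0; 1 0 0 0 0 0 0; 1 0 0 0 0 0 0"}}

```text
time_s: 2.65
eef_pos: [0.5347, 0.1894, 0.1336]
orientation: [0.119, -0.128, 0.984, 0.016]
ft_force: [0.9, 0.5, 0.5]
grip_width: 0.0003
grip_force: 0.0
```

Run:
```python
from h import *
go(-55,124,78); snap('wrist','w2.png')
```

```text
shift [16.7  0.3 53.1] now [-51.5 123.6 133.6]
```

View pics/w2.png

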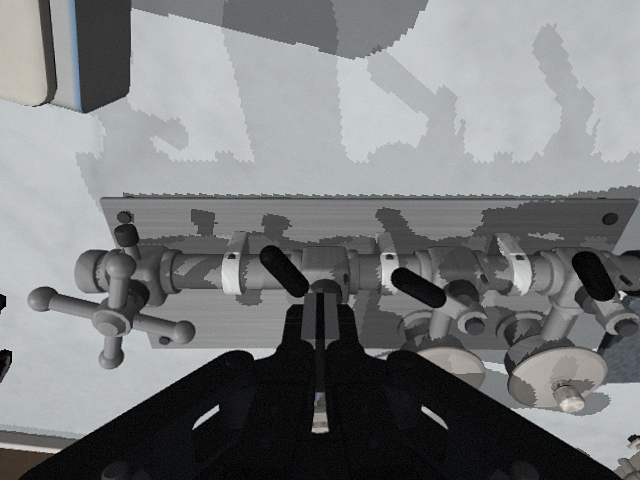

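The close view shows the R grip tip at (265,253) and the M lever from pivot top (474,324) to tip (395,278). The L lever runs from pivot top (626,326) to tip (585,256). Vent balls are at (42,299), (120,263), (183,331) and (111,357).

Run:
```python
from h import *
p,R,t=wcam()
for k,u,v,z in [('b',42,299,87),('b',120,263,87),('b',183,331,87),('b',111,357,87),('tR',265,253,87),('rootR',303,293,87),('tM',395,278,87),('rootM',442,299,87),('pM',474,325,97),('pL',626,327,97),('tL',583,257,87),('rootL',606,293,87),('tip',320,292,133)]:
    X=onplane(p,(u,v),z/1e3,R,t); print(k,m(X).round(1))
```

```text
b [-14.8 -43.9  87. ]
b [-41.8  10.4  87. ]
b [13.3 35.  87. ]
b [ 38.3 -18.9  87. ]
tR [-48.8  93.2  87. ]
rootR [-19.2 113.9  87. ]
tM [-30.9 168.3  87. ]
rootM [-14.6 198.8  87. ]
pM [ -2.9 217.3  97. ]
pL [ -2.1 307.7  97. ]
tL [-46.4 271.4  87. ]
rootL [-20.  295.1  87. ]
tip [-60.3 124.  133. ]
```

{"api": "move_arm", "payload": {"motion": "1 8 0 26.5 0 0 0;1 8.7 0 26.5 0 0 0;1 -5.5 -10 1.3 0 0 0;1 -5.5 -10 1.3 0 0 0;1 -5.5 -9 1.3 0 0 0;1 -6.3 -5 1.5 0 0 0;1 -6.3 -5 1.5 0 0 0;1 -3.9 -2 1 0 0 0"}}

```text
time_s: 3.7
eef_pos: [0.5744, 0.1561, 0.0778]
orientation: [0.119, -0.128, 0.985, 0.015]
ft_force: [-1.7, 1.0, 0.7]
grip_width: 0.0
grip_force: 0.9
```

Run:
```python
from h import *
go(-14,81,78)
```

```text
shift [-7.4 -0.3  1.6] now [-21.5  81.3  77.8]
```

Pushing with a 2 N reaction. I'll continue until it meets the stop.

{"api": "move_arm", "payload": {"motion": "1 -3 0 0.7 0 0 0;1 -3 0 0.7 0 0 0;1 0 0 0 0 0 0"}}

```text
time_s: 4.08
eef_pos: [0.5781, 0.1574, 0.0769]
orientation: [0.117, -0.128, 0.985, 0.015]
ft_force: [-5.8, -3.9, 2.4]
grip_width: 0.0002
grip_force: 2.6
```

{"api": "move_arm", "payload": {"motion": "1 -2.5 0 0.6 0 0 0;1 0 0 0 0 0 0"}}

```text
time_s: 4.32
eef_pos: [0.5784, 0.1578, 0.076]
orientation: [0.114, -0.128, 0.985, 0.015]
ft_force: [-9.5, -4.9, 5.5]
grip_width: -0.0002
grip_force: 4.8
```

Run:
```python
from h import *
go(-14,81,78); snap('wrist','w3.png')
```

```text
shift [-3.6 -0.9 -1.2] now [-17.3  81.9  76. ]
```

View pics/w3.png

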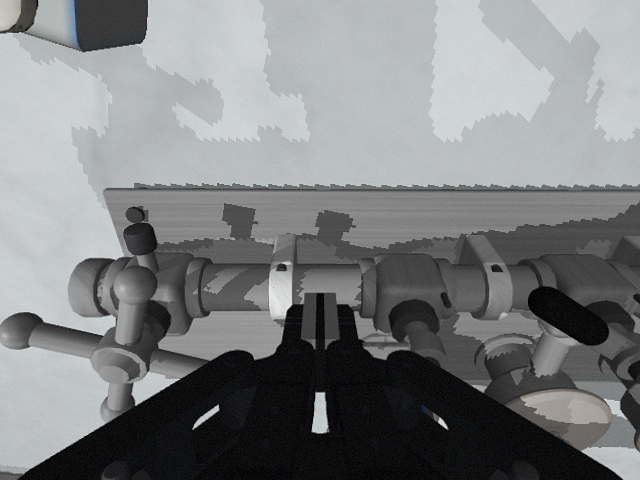

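R lever rests on its stop: the force rose to about 11 N with no more motion. Next is M.

{"api": "move_arm", "payload": {"motion": "1 9 0 -2.2 0 0 0;1 -6 0 -25 0 0 0;1 -6.2 0 -25.5 0 0 0;1 -4 40 1 0 0 0;1 -4 44 1 0 0 0;1 0 0 0 0 0 0"}}

```text
time_s: 5.12
eef_pos: [0.5596, 0.2426, 0.1305]
orientation: [0.12, -0.13, 0.984, 0.016]
ft_force: [0.1, 0.4, -0.1]
grip_width: 0.0001
grip_force: 0.0
```

Run:
```python
from h import *
go(-4,165,78)
```

```text
shift [ 3.2 -3.8 53.3] now [-13.8 168.7 130.5]
```

{"api": "move_arm", "payload": {"motion": "1 -9.7 -5 2.3 0 0 0;1 6.2 0 25.6 0 0 0;1 6.2 0 25.6 0 0 0;1 9.7 4.5 -2.3 0 0 0;1 9.7 4.5 -2.3 0 0 0;1 12.6 11 -3 0 0 0;1 9.7 10 -2.3 0 0 0;1 0 5 0 0 0 0"}}

```text
time_s: 6.12
eef_pos: [0.5186, 0.261, 0.0772]
orientation: [0.118, -0.129, 0.984, 0.015]
ft_force: [-0.7, -2.9, 1.0]
grip_width: 0.0002
grip_force: 1.1
```

Run:
```python
from h import *
go(-47,203,78)
```

```text
shift [-1.9  6.  -0.3] now [-48.8 197.   77.2]
```

{"api": "move_arm", "payload": {"motion": "1 0 3 0 0 0 0;1 0 3 0 0 0 0;1 0 2 0 0 0 0;1 0 0 0 0 0 0"}}

```text
time_s: 6.62
eef_pos: [0.5182, 0.263, 0.0768]
orientation: [0.117, -0.129, 0.985, 0.01]
ft_force: [-1.5, -21.4, 10.7]
grip_width: 0.0003
grip_force: 10.5
```

Run:
```python
from h import *
go(-47,203,78)
```

```text
shift [-1.9  4.  -0.8] now [-48.6 199.   76.8]
```

{"api": "move_arm", "payload": {"motion": "1 0 -14 0 0 0 0;1 -6 0 -25 0 0 0;1 -6.2 0 -25.5 0 0 0;1 -14 33 3.4 0 0 0;1 -14 33 3.4 0 0 0;1 0 0 0 0 0 0"}}

```text
time_s: 7.38
eef_pos: [0.5322, 0.3282, 0.1285]
orientation: [0.119, -0.129, 0.984, 0.016]
ft_force: [0.4, -0.8, 0.1]
grip_width: 0.0001
grip_force: 0.0
```

Run:
```python
from h import *
go(-20,257,78)
```

```text
shift [13.5 -1.6 48.7] now [-18.5 258.5 128.5]
```

{"api": "move_arm", "payload": {"motion": "1 6.7 -1 24.4 0 0 0;1 6.8 -1 24.4 0 0 0;1 8.3 7 -2 0 0 0;1 8.2 7 -2 0 0 0;1 5 8 -1.2 0 0 0;1 4.7 8 -1.1 0 0 0;1 0 4 0 0 0 0;1 0 0 0 0 0 0"}}

```text
time_s: 8.38
eef_pos: [0.4972, 0.3497, 0.0791]
orientation: [0.119, -0.128, 0.984, 0.015]
ft_force: [-0.6, -3.8, 4.6]
grip_width: 0.0001
grip_force: 2.2
```

Run:
```python
from h import *
go(-47,289,78)
```

```text
shift [0.4 0.8 1. ] now [-46.9 288.2  79.1]
```

{"api": "move_arm", "payload": {"motion": "1 0 2 0 0 0 0;1 0 2 0 0 0 0;1 0 1 0 0 0 0;1 0 0 0 0 0 0"}}

```text
time_s: 8.88
eef_pos: [0.4969, 0.3505, 0.0788]
orientation: [0.119, -0.128, 0.985, 0.012]
ft_force: [0.9, -16.1, 10.4]
grip_width: -0.0001
grip_force: 8.9
```

Run:
```python
from h import *
go(-47,289,78)
```

```text
shift [ 0.3 -0.   0.8] now [-46.9 289.1  78.8]
```

{"api": "move_arm", "payload": {"motion": "1 0 -14 0 0 0 0;1 -6 0 -25 0 0 0;1 -6 0 -25 0 0 0;1 2 -50 -24 0 0 0;1 2 -50 -24 0 0 0;1 2 -50 -24 0 0 0;1 0 0 0 0 0 0;1 0 0 0 0 0 0"}}

```text
time_s: 9.88
eef_pos: [0.5145, 0.1901, 0.1973]
orientation: [0.118, -0.127, 0.985, 0.016]
ft_force: [0.5, -0.0, -0.2]
grip_width: 0.0001
grip_force: 0.0
```

Run:
```python
from h import *
go(-41,-12,78); go(-41,-12,135); snap('wrist','w4.png')
```

```text
shift [  -0.8 -141.6  122.7] now [-70.8 129.5 197.3]
shift [ -14.3 -141.5   67.4] now [-70.8 129.5 197.3]
```

View pics/w4.png

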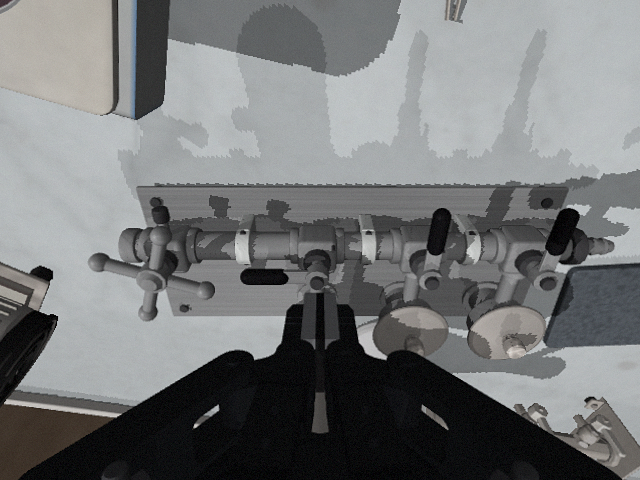

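R lies in line at (242–288,277). M (440,212 to 432,280) and L (568,212 to 548,283) point to the front. Wheel balls are at (98,262), (160,235), (206,290) and (148,313). I'll check the angles.

Run:
```python
from h import *
p,R,t=wcam()
# black grip axes by colour mask + PCA
im=cv2.imread('pics/w4.png'); g=(im.max(2)<40).astype(np.uint8)
for nm,(x0,y0,x1,y1) in dict(R=(236,264,296,288),M=(420,200,456,262),L=(548,200,584,262)).items():
    c=g[y0:y1,x0:x1]; n,lab,st,_=cv2.connectedComponentsWithStats(c); i=1+st[1:,4].argmax()
    ys,xs=np.nonzero(lab==i); P=np.c_[xs+x0,ys+y0].astype(float); mu=P.mean(0); v=np.linalg.svd(P-mu,full_matrices=False)[2][0]
    a,b=[m(onplane(p,mu+s*20*v,.091,R,t)) for s in(-1,1)]; d=b-a
    print(nm,((a+b)/2).round(1),np.degrees(np.arctan2(d[1],d[0])).round(1))
for uv in [(98,262),(160,235),(206,290),(148,313)]: print(m(onplane(p,uv,.087,R,t)).round(1))
print(Rt(robot.state())[:,0])
```

```text
R [-6.5 86.1 91. ] 88.7
M [-47.9 216.5  91. ] -0.3
L [-46.  307.6  91. ] 8.9
[-17.9 -41.5  87. ]
[-42.6  11.8  87. ]
[10.6 36.9 87. ]
[ 36.1 -16.7  87. ]
[-0.93948481 -0.24845869 -0.23587404]
```

Run:
```python
from h import *
p,R,t=wcam()
for uv,z in [((569,211),.091),((555,254),.091),((441,211),.091),((436,250),.091)]: print(m(onplane(p,uv,z,R,t)).round(1))
im=cv2.imread('pics/w4.png')
a=cv2.resize(im[190:340,390:620],None,fx=3.4,fy=3.4,interpolation=cv2.INTER_CUBIC); cv2.imwrite('pics/w4c.png',a)
```

```text
[-64.9 304.1  91. ]
[-28.3 307.1  91. ]
[-65.  215.4  91. ]
[-31.9 217.6  91. ]
```

View pics/w4c.png

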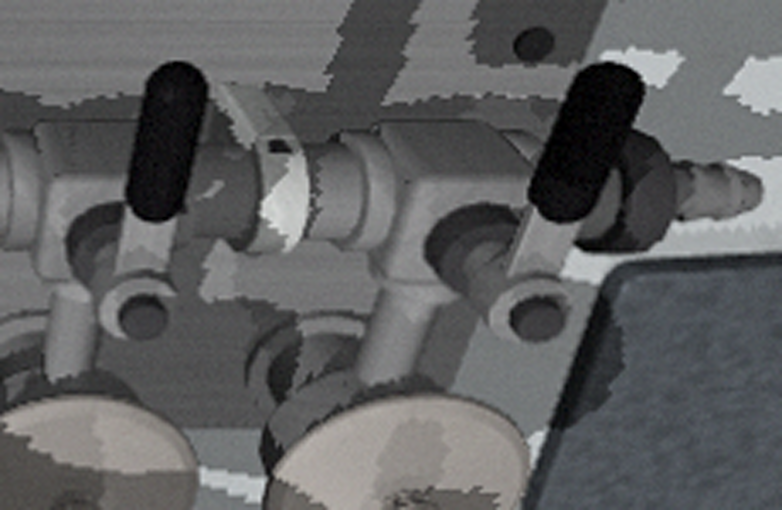

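{"api": "move_arm", "payload": {"motion": "1 0 -48 0 0 0 0;1 0 -48 0 0 0 0;1 0 -48 0 0 0 0;1 -7 0 33 0 0 0;1 -7 0 33 0 0 0;1 0 0 0 0 0 0"}}

```text
time_s: 10.68
eef_pos: [0.5774, 0.0598, 0.1326]
orientation: [0.114, -0.129, 0.985, 0.017]
ft_force: [-0.1, -0.4, -0.1]
grip_width: -0.0003
grip_force: 0.0
```

Run:
```python
from h import *
go(-41,-15,78); snap('side','s2.png')
```

```text
shift [10.4 -2.6 53.6] now [-43.2 -12.6 132.6]
```

View pics/s2.png

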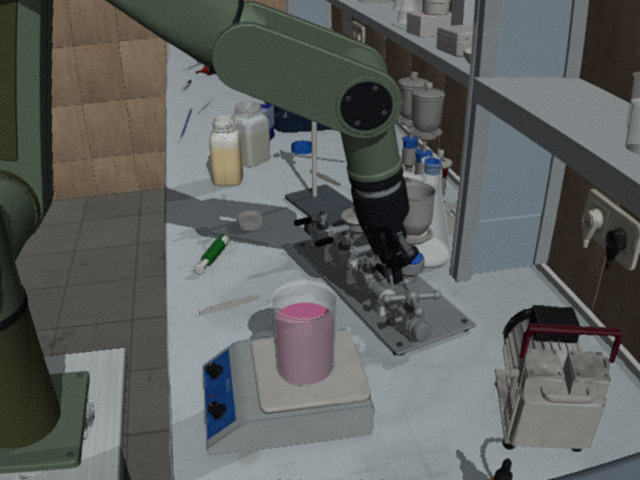

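{"api": "move_arm", "payload": {"motion": "1 5.2 -1.3 26.8 0 0 0;1 5.2 -1.3 26.8 0 0 0;1 -1.5 8 0.4 0 0 0;1 -1.4 7.5 0.3 0 0 0;1 -2.9 12.5 0.7 0 0 0;1 -3.9 5 0.9 0 0 0;1 -3.9 5 1 0 0 0;1 -4 2 1 0 0 0"}}

```text
time_s: 11.72
eef_pos: [0.5913, 0.0999, 0.0835]
orientation: [0.119, -0.128, 0.984, 0.015]
ft_force: [-1.1, -3.2, 2.9]
grip_width: -0.0001
grip_force: 1.8
```

Run:
```python
from h import *
go(-17,30,78)
```

```text
shift [-1.2  7.3  5.9] now [-19.6  22.7  83.5]
```

{"api": "move_arm", "payload": {"motion": "1 0 2 5 0 0 0;1 -2 2 0.5 0 0 0;1 -3 1 0.7 0 0 0;1 0 0 0 0 0 0"}}

```text
time_s: 12.22
eef_pos: [0.5932, 0.1053, 0.0763]
orientation: [0.116, -0.128, 0.985, 0.015]
ft_force: [-5.8, -4.6, 3.2]
grip_width: 0.0001
grip_force: 3.1
```

Run:
```python
from h import *
go(-17,30,78)
p,R,t=wcam(); snap('wrist','w5.png')
```

```text
shift [ 0.3  2.6 -1.8] now [-16.3  27.4  76.3]
```

View pics/w5.png

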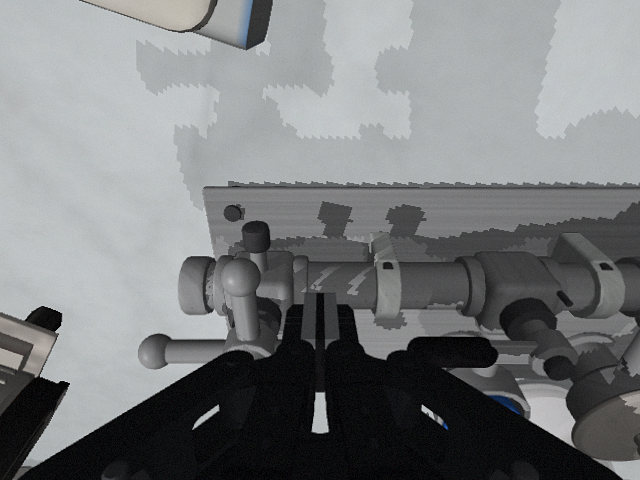

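The wheel arms now lie along x and y (balls at (240,278) and (152,350)). I'll push on to tell whether this is the stop.

{"api": "move_arm", "payload": {"motion": "1 -3 0 0.7 0 0 0;1 -3 0 0.7 0 0 0;1 0 0 0 0 0 0"}}

```text
time_s: 12.65
eef_pos: [0.5939, 0.1058, 0.0741]
orientation: [0.11, -0.129, 0.985, 0.015]
ft_force: [-17.9, -8.4, 8.5]
grip_width: 0.0001
grip_force: 8.9
```

Run:
```python
from h import *
go(-17,30,78)
```

```text
shift [ 0.5  2.3 -4.1] now [-15.6  27.7  74.1]
```

{"api": "move_arm", "payload": {"motion": "1 12 0 -2.8 0 0 0;1 -6 0 -25 0 0 0;1 -6 0 -25 0 0 0;1 4 20 -50 0 0 0;1 14 40 -30 0 0 0;1 14 40 -20 0 0 0;1 0 0 0 0 0 0;1 0 0 0 0 0 0"}}

```text
time_s: 13.65
eef_pos: [0.5109, 0.1871, 0.2186]
orientation: [0.119, -0.128, 0.984, 0.015]
ft_force: [0.6, 0.0, 0.8]
grip_width: 0.0003
grip_force: 0.0
```

Run:
```python
from h import *
s=robot.state();print(m(s['eef_pos']).round(1),s['ft_force'])
p,R,t=wcam(); im=snap('wrist','w6.png')
g=(im.max(2)<40).astype(np.uint8)
for nm,mx,my in [('R',-2,82),('M',-47,217),('L',-47,307)]:
    c=proj(p,w(mx,my,91),R,t)[0]; x0,y0=(c-30).astype(int).clip(0); n,lab,st,ce=cv2.connectedComponentsWithStats(g[y0:y0+60,x0:x0+60])
    for i in range(1,n):
        if st[i,4]<80: continue
        ys,xs=np.nonzero(lab==i);P=np.c_[xs+x0,ys+y0].astype(float);mu=P.mean(0);v=np.linalg.svd(P-mu,full_matrices=False)[2][0]
        a,b=[m(onplane(p,mu+q*15*v,.09,R,t)) for q in(-1,1)];d=b-a
        print(nm,st[i,4],((a+b)/2).round(1),np.degrees(np.arctan2(d[1],d[0])).round(1))
# wheel ball brightness along circle: print dist of edges
h=np.array([-2,-3]); 
for r in (36,):
    P=[w(h[0]+r*np.cos(a),h[1]+r*np.sin(a),90) for a in np.radians(range(0,360,6))]
    uv=proj(p,P,R,t).round().astype(int); G=cv2.cvtColor(im,cv2.COLOR_RGB2GRAY)
    print([int(G[y,x]) if 0<=x<640 and 0<=y<480 else -1 for x,y in uv])
for n in('side','scene'): snap(n,n+'_end.png')
a=cv2.imread('pics/side1.png').astype(int);b=cv2.imread('pics/side_end.png').astype(int)
def blue(i): 
    k=((i[...,0]-i[...,2]>60)).astype(np.uint8); k[:240]=0;k[:,:390]=0;k[280:]=0;k[:,440:]=0; y,x=np.nonzero(k);return x.mean(),y.mean(),len(x)
print(blue(a),blue(b))
for nm,(x0,y0,x1,y1) in dict(lidL=(340,200,378,228),tw=(195,290,262,318),dish=(232,205,268,235),pip=(190,230,232,276),plL=(205,110,245,190),cup=(394,180,440,230)).items():
    print(nm,abs(a-b)[y0:y1,x0:x1].mean().round(1))
```

```text
[-75.  127.5 218.6] [0.64303556 0.01857916 0.774733  ]
R 601 [-5.  85.1 90. ] 88.5
M 687 [-46.7 216.6  90. ] 0.1
L 954 [-45.6 307.8  90. ] -1.3
[119, 73, 51, 128, 55, 33, 134, 128, 129, 127, 138, 132, 131, 134, 123, 146, 132, 78, 123, 130, 54, 40, 65, 75, 116, 117, 119, 106, 97, 63, 83, 124, 55, 112, 124, 131, 182, 182, 179, 183, 180, 175, 63, 55, 87, 139, 162, 178, 181, 182, 180, 177, 178, 180, 178, 179, 178, 180, 179, 127]
(np.float64(410.40969162995594), np.float64(257.40969162995594), 227) (np.float64(410.4298245614035), np.float64(257.4824561403509), 228)
lidL 4.1
tw 4.5
dish 19.3
pip 4.5
plL 19.7
cup 4.2
```

```bash
python3 -c "
from h import *
print(ticket.close_job())"
```

```text
the job is handed in; nothing more can be done
None
```

The job is handed in: the right lever (at the funnel) is fully open, the middle and left levers are shut, and the vent wheel was closed last, each pushed until it met its stop. The funnel and lids look unmoved; I saw no sign of anything else disturbed, though changed shading hid the Petri dishes in the final comparison.

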